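# Pin the tipping stand upright

### The job

The little blue dewar on the tipping stand has been left tilted. Swing the stand's black-knobbed lever until lever and dewar stand upright, so that the cross-hole in the shaft inside the housing lines up under the orange funnel, then take the red-handled pin from the white rack and push it straight down through the funnel until its flange lies flat on the funnel's rim; let go of it there.

Things in the scene. Friction and masses are not known exactly. Their poses are not given: they have to be found in the camera images.
- red_pin: Pin upright in a white rack 90 mm high (3 holes, 70 mm apart; leave the blue-ball and black-grip pins). Red grip 24 mm dia, 40 tall, on a steel flange 48 mm dia, 6 thick; steel stem 12 mm dia, 78 long, tapered foot. Origin: centre of the flange's underside, z up: grip z 6 to 46 mm, stem -78 to 0. The flange rests on the rack; stem play 2.5 mm, lift 80 mm to clear. 80-170 g.
- shaft (a joint): Angle (rad) of the level shaft carrying lever and dewar. 0: both upright, its 18 mm wide cross-hole vertical under the funnel (the pin passes within about 10 degrees). Negative: lever leans to the robot's side (-x of mouth). Starts -1.1 to -0.7, range -1.3 to 0.6. Friction holds it where it is left; 4 to 5 N at the knob turns it.
- knob (a point): Centre of the black 30 mm ball knob on the lever, a 12 mm rod square to the shaft; ball centre 100 mm from the shaft's axis, which is 125 mm above the table along y of mouth. Upright, the knob is at x 0, y -125, z +52 mm from mouth. Pinch it from above with fingers closing along the shaft and swing it on its arc in the xz plane, or push it.
- mouth (a point): Centre of the orange funnel's rim on the grey housing, 173 mm above the table; rim 44 mm outside, 36 inside, narrowing in 20 mm to a 20 mm throat over the shaft's cross-hole. z up, y along the shaft towards the dewar (90 mm dia, axis 110 mm away; upright its top is at about the rim's height), x square to it; stand fixed, yaw within 0.25. With the pin fully home its origin is here.
Things that resemble listed ones, but are neither listed nor needed, are in the scene too. What is shaped like the red_pin but green is not meant.

How it is judged:
By the outcome, as a careful person would: the job done as asked, in the order asked, and still so for the second after the job is handed in, with the robot touching nothing.
It also fails if it takes over 56 s, if anything falls off the work surface, if the arm or the gripper's body presses on something with over 40 N, if the wrist force passes 120 N, or if a joint passes its speed limit or range.

### The arm

A 6-joint arm with a two-finger parallel gripper is mounted at the origin on the work surface. World frame = base frame: x ahead of the robot, y to its left, z up, the work surface at z = 0. Lengths are in mm, angles in rad, forces in N, time in s.
With the tool pointing down it reaches from about 250 to 775 mm from the base axis. Payload 4 kg.
Tool frame: the origin (TCP) lies at the very end of the fingers, on their centre line; the grasp point (between the pads) lies 19 mm behind it; z points along the fingers, y is the line along which they close (so a half turn about z gives the same grasp; the last joint's range is limited). The gripper opens to 85 mm and grips with 20 to 120 N. Pads are 22 mm wide; open, the fingers measure 114 mm over their backs; the gripper's body (76 mm by 85 mm) begins 54 mm behind the grasp point. The pads swing forward as they close: fully open they stand 13 mm farther back than shut.
Start: joints at [1.135, 0.087, 1.371, -0, 1.684, -0.103], TCP at [179.689, 519.836, 231.341] pointing down, gripper open.
Joint ranges: [-3.1, 3.1], [-0.76, 2.03], [0.27, 2.55], [-1.08, 4.22], [0.17, 2.65], [-2.57, 2.57]. Speed limits (rad/s): [2.79, 2.79, 3.14, 3.14, 3.14, 3.14].

### API

Orientations are given as a unit quaternion [w, x, y, z].
In Python, from plant import arm gives the robot as it stands.
- The arm moves only by the tool apply_moves, never from a script. Its argument "targets" is a list of rows, each an object of numbers: "x", "y", "z": the shift along the tool's x, y, z in cm; "spin": the turn about the tool's z in rad. In form: [{"x": .., "y": .., "z": .., "spin": ..}, ...]. A call has 1 to 5 rows; each row shifts and turns the commanded pose from where the row before left it, along the tool's axes as they then stand; what a row does not reach is not made up. A row lasts 1/12 s, in which the tool goes at most 41.7 mm and 7.16 degrees, less where a joint would pass 70% of its speed; a pose out of reach is approached as far as the arm can. A call with a gripper value outside its range is refused whole. "gripper" is the opening, from 0 (shut) to 1 (fully open), set as the call begins (left out, the last holds). The fingers move at their own pace and stop on an object; the grip force is fixed at half the most. Time passes only in rows, so rows that do not move let the fingers close. It gives the time, the measured TCP pose, the force, the opening and the grip force at its end, in the units of the state.
- arm.get_state(): the state, without advancing time (a new reading comes with each control period).
- arm.snapshot(name): name is "scene" or "top" or "wrist"; returns a dict with "frame" (480x640x3 uint8, red, green, blue), "fx", "fy", "cx", "cy" (pixels), "R" (3x3) and "t" (3): a world point X has camera coordinates R X + t. Camera axes: x right, y down, z forward; pixel columns grow to the right and rows downward; lengths in mm; the calibration is good to about 2 mm. The wrist camera is an equidistant fisheye: a pixel r from the principal point sees the ray r / f radians off the axis. A picture is of the moment at which its call begins. There is no depth.
- arm.job_done(): hands the job in; it is judged then, once.
The state is a dict: "time": time; "joint_positions": joint angles; "qd": joint speeds; "effort": joint torques, N m; "tcp_pos": TCP position; "tcp_rot": TCP orientation; "ft_force": force on the tool from outside, world axes, zero at the start; "ft_torque": the same for the moment, N m; "gripper_width": opening from 0.0 (shut) to 1.0 (fully open); "finger_force": force on a finger pad.
Only numpy, scipy, OpenCV 4.12 (cv2) and the standard library are available. Lean on these libraries where they do the work, as an engineer would, in place of code of your own. Each camera call takes 0.05 s, during which the arm holds its last target. There are 200 camera calls.

## Working session

There is one attempt and no reset: what is moved stays moved. The work goes in short steps, Python scripts to look and compute and a tool call to move; the robot and the scene stay as the last step left them, time stands still between calls to the robot, and variables do not carry over. Pictures are saved under pics/ and viewed, at most 10 in all, crops included, and the job is handed in when it is done.

Besides the shell and the picture viewer there is one more tool, called after "Request:" in YAML: its name, and indented under it one key for each argument. apply_moves: Moves the arm, as the interface text tells. Its arguments: {"type":"object","properties":{"targets":{"type":"array","items":{"type":"object","properties":{"x":{"type":"number"},"y":{"type":"number"},"z":{"type":"number"},"spin":{"type":"number"}}}},"gripper":{"type":"number"}},"required":["targets"]}

```bash
mkdir -p pics; ls; python3 - <<'E'
from plant import arm
import cv2,pickle
s=arm.get_state();print(s)
d={}
for n in("scene","top"):
    p=arm.snapshot(n);d[n]=p
    cv2.imwrite(f"pics/{n}0.png",p["frame"][:,:,::-1]);print(n,p["fx"],p["cx"],p["cy"],p["R"],p["t"])
pickle.dump(d,open("s0.pkl","wb"))
E
```

```text
pics
{'time': 0.0, 'joint_positions': array([ 1.13491448e+00,  8.79710249e-02,  1.37228578e+00,  2.96671952e-05,
        1.68360366e+00, -1.03080431e-01]), 'qd': array([ 0.00244381, -0.00036077, -0.00153247,  0.00090745,  0.00139909,
        0.00057244]), 'effort': array([ 3.47763144e-04, -3.51872528e+01, -3.13269424e+01, -3.11255235e-04,
        1.11814257e-02,  1.49822618e-06]), 'tcp_pos': array([179.45071764, 519.36553648, 230.11438261]), 'tcp_rot': array([-3.16090705e-04,  1.65632119e-01,  9.86186958e-01, -1.08905859e-03]), 'ft_force': array([ 0.23039125, -0.18269505,  0.39224357]), 'ft_torque': array([-0.05319317, -0.07297834, -0.00310694]), 'finger_force': 0.0, 'gripper_width': 1.0018630599037532}
scene 472.4692559417266 319.5853782681621 244.8391402721211 [[ 0.7440846   0.66807884  0.00296136]
 [ 0.50470447 -0.55920819 -0.65769263]
 [-0.43773451  0.49087357 -0.75328058]] [-448.49227071 -121.49342702 1288.12455072]
top 535.207485417875 324.3773946573686 231.58808604135672 [[ 0.00257848 -0.99998443  0.00494924]
 [-0.99533072 -0.00304397 -0.09647535]
 [ 0.09648891 -0.00467737 -0.99532307]] [  19.04881322  578.62469027 1166.82494435]
```

View pics/scene0.png

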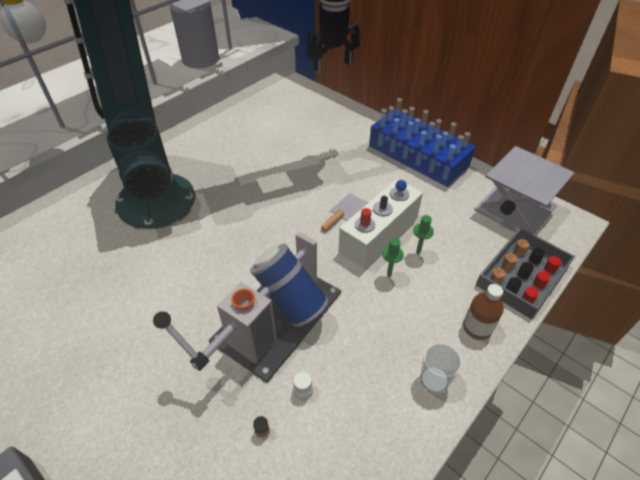

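View pics/top0.png

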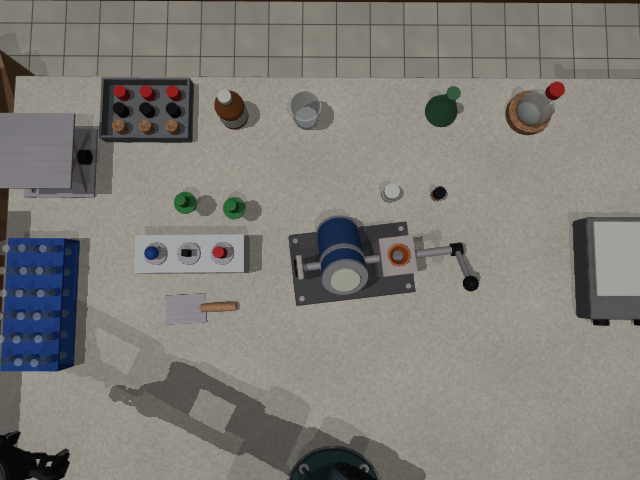

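The scene view shows the funnel at (243,298), the knob at (162,320) and the red pin in the white rack at (366,217). In the top view these are at (399,255), (471,283) and (221,252).

Things that could be taken for the red pin:
- Red-capped vials in the tray, top (120..174,92).
- The red stopper, top (555,90).
- The green pins, top (185,203) and (234,208).
- The rack's black and blue pins, top (187,252) and (152,253).

I choose the red pin in the white rack, top (221,252).

```bash
cat > h.py <<'E'
import numpy as np,cv2
from scipy.optimize import least_squares
def ray(p,u):
    d=np.array([(u[0]-p["cx"])/p["fx"],(u[1]-p["cy"])/p["fy"],1.]);R=np.array(p["R"])
    return -R.T@np.array(p["t"]),R.T@d
def onz(p,u,z):
    c,d=ray(p,u);return c+d*(z-c[2])/d[2]
def tri(ps,us):
    A=[];b=[]
    for p,u in zip(ps,us):
        c,d=ray(p,u);d=d/np.linalg.norm(d);P=np.eye(3)-np.outer(d,d);A.append(P);b.append(P@c)
    return np.linalg.lstsq(np.vstack(A),np.hstack(b),rcond=None)[0]
def proj(p,X):
    c=np.array(p["R"])@X+np.array(p["t"]);return np.array([p["fx"]*c[0]/c[2]+p["cx"],p["fy"]*c[1]/c[2]+p["cy"]])
def blob(f,seed,kind,r=20):
    h=cv2.cvtColor(f,cv2.COLOR_RGB2HSV);H,S,V=[h[...,i].astype(int) for i in range(3)]
    m={"red":((H<6)|(H>172))&(S>150)&(V>60),"orange":(H<=14)&(S>140)&(V>90),"black":(V<45)}[kind]
    w=np.zeros_like(m);x,y=seed;w[y-r:y+r,x-r:x+r]=1;m=(m&w).astype(np.uint8)
    n,l,s,c=cv2.connectedComponentsWithStats(m);i=1+np.argmax(s[1:,4]);return c[i],s[i],l==i
E
python3 - <<'E'
from h import *
import pickle
d=pickle.load(open("s0.pkl","rb"));S,T=d["scene"],d["top"]
for n,k,a,b in(("knob","black",(162,320),(471,283)),("funnel","orange",(243,298),(399,255)),("pin","red",(366,217),(221,252))):
    ca,sa,_=blob(S["frame"],a,k,14);cb,sb,_=blob(T["frame"],b,k,14)
    X=tri((S,T),(ca,cb));print(n,ca.round(1),sa,cb.round(1),sb,X.round(1),proj(S,X)-ca,proj(T,X)-cb)
    if n=="funnel":print(onz(S,ca,173),onz(T,cb,173))
# rack top pins line
for u in((152,253),(188,253),(221,252)):print(onz(T,u,110))
a=cv2.resize(S["frame"][180:380,140:440],None,fx=2.6,fy=2.6,interpolation=cv2.INTER_CUBIC)[:, :, ::-1]
cv2.imwrite("pics/crop1.png",a)
E
```

```text
Traceback (most recent call last):
  File "h.py", line 19, in blob
    n,l,s,c=cv2.connectedComponentsWithStats(m);i=1+np.argmax(s[1:,4]);return c[i],s[i],l==i
                                                    ~~~~~~~~~^^^^^^^^^
ValueError: attempt to get argmax of an empty sequence
```

```bash
sed -i 's/V<45/V<75/' h.py
cat > m0.py <<'E'
from h import *
import pickle
d=pickle.load(open("s0.pkl","rb"));S,T=d["scene"],d["top"]
cv2.imwrite("pics/crop1.png",cv2.resize(S["frame"][180:380,140:440],None,fx=2.6,fy=2.6,interpolation=cv2.INTER_CUBIC)[:, :, ::-1])
print(S["frame"][320,162],T["frame"][283,471],S["frame"][217,366],T["frame"][252,221],S["frame"][290,243],T["frame"][246,399])
for n,k,a,b in(("knob","black",(162,320),(471,283)),("funnel","orange",(243,298),(399,255)),("pin","red",(366,217),(221,252))):
    ca,sa,_=blob(S["frame"],a,k,14);cb,sb,_=blob(T["frame"],b,k,14)
    X=tri((S,T),(ca,cb));print(n,ca.round(1),sa,cb.round(1),sb,X.round(1),proj(S,X)-ca,proj(T,X)-cb)
    if n=="funnel":print(onz(S,ca,173),onz(T,cb,173))
for u in((152,253),(188,253),(221,252)):print(onz(T,u,110))
E
python3 m0.py
```

```text
[59 57 54] [26 25 26] [100  50  47] [148  39  38] [139  73  47] [104  50  23]
knob [161.7 319.8] [154 313  16  15 195] [470.4 282.8] [463 275  16  16 204] [ 465.8 -256.1  194.4] [-0.56948344  0.04149153] [-0.42793337 -0.27079192]
funnel [242.4 297.8] [232 289  23  20 290] [399.9 253.6] [388 244  22  22 225] [ 522.5 -125.   174.7] [-0.68928171  0.05963231] [-0.51015113 -0.39803382]
[ 522.23837485 -123.40493968  173.        ] [ 521.77911379 -126.2518946   173.        ]
pin [365.8 212.1] [362 209   9   7  48] [218.3 251.9] [213 247  11  11 100] [527.8 237.6 131.2] [-0.77483525  0.11320304] [-0.61259151 -0.62929996]
[525.05876569 377.24523397 110.        ]
[525.27124757 302.92888682 110.        ]
[527.5363195  234.80598865 110.        ]
```

View pics/crop1.png

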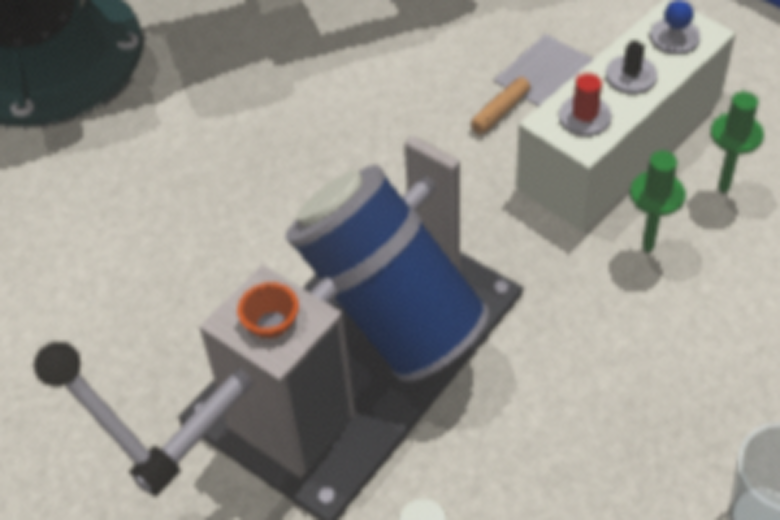

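The crop confirms it: the red-gripped pin is at crop (587,97), in the rack's end hole. The lever leans towards the robot and its knob is at crop (57,362).

Measured against the description:
- **Mouth:** about (522,-125,174).
- **Yaw:** about 0.112.
- **Shaft angle:** about -0.80, and the knob radius agrees with the given 100 mm.

First I'll raise the tool and spin it to align with the shaft.

Request:
apply_moves:
  targets:
    - {"z": -1.8,"spin": -0.111}
    - {"z": -1.8,"spin": -0.111}
    - {"z": -1.8,"spin": -0.111}
    - {"z": -1.8,"spin": -0.112}
    - {"z": 0}
  gripper: 1

```text
schema error: expected keys x, y, z, spin
```

Request:
apply_moves:
  targets:
    - {"x": 0,"y": 0,"z": -1.8,"spin": -0.111}
    - {"x": 0,"y": 0,"z": -1.8,"spin": -0.111}
    - {"x": 0,"y": 0,"z": -1.8,"spin": -0.111}
    - {"x": 0,"y": 0,"z": -1.8,"spin": -0.112}
    - {"x": 0,"y": 0,"z": 0,"spin": 0}
  gripper: 1

```text
time: 0.52
tcp_pos: [180.1, 520.9, 307.3]
tcp_rot: [0.002, -0.057, 0.998, 0.003]
ft_force: [-0.6, 0.4, 0.7]
gripper_width: 1.001
finger_force: 0.0
```

Request:
apply_moves:
  targets:
    - {"x": -0.8,"y": -3.2,"z": 0,"spin": 0}
    - {"x": -0.8,"y": -3.2,"z": 0,"spin": 0}
    - {"x": -0.8,"y": -3.2,"z": 0,"spin": 0}
    - {"x": -0.8,"y": -3.2,"z": 0,"spin": 0}
    - {"x": -0.8,"y": -3.2,"z": 0,"spin": 0}

```text
time: 0.93
tcp_pos: [237.2, 363.6, 301.5]
tcp_rot: [-0.001, -0.055, 0.998, -0.001]
ft_force: [0.9, 0.5, 0.4]
gripper_width: 1.003
finger_force: 0.0
```

Request:
apply_moves:
  targets:
    - {"x": -0.8,"y": -3.2,"z": 0,"spin": 0}
    - {"x": -0.8,"y": -3.2,"z": 0,"spin": 0}
    - {"x": -0.8,"y": -3.2,"z": 0,"spin": 0}
    - {"x": -0.8,"y": -3.2,"z": 0,"spin": 0}
    - {"x": -0.8,"y": -3.2,"z": 0,"spin": 0}

```text
time: 1.35
tcp_pos: [294.8, 209.2, 301.8]
tcp_rot: [-0.001, -0.055, 0.998, -0.0]
ft_force: [0.9, 0.0, -0.8]
gripper_width: 0.999
finger_force: 0.0
```

Request:
apply_moves:
  targets:
    - {"x": -0.8,"y": -3.2,"z": 0,"spin": 0}
    - {"x": -0.8,"y": -3.2,"z": 0,"spin": 0}
    - {"x": -0.8,"y": -3.2,"z": 0,"spin": 0}
    - {"x": -0.8,"y": -3.2,"z": 0,"spin": 0}
    - {"x": -0.8,"y": -3.2,"z": 0,"spin": 0}

```text
time: 1.77
tcp_pos: [352.5, 54.7, 301.9]
tcp_rot: [-0.001, -0.054, 0.999, 0.0]
ft_force: [0.7, 0.4, -0.6]
gripper_width: 1.004
finger_force: 0.0
```

Request:
apply_moves:
  targets:
    - {"x": -0.8,"y": -3.2,"z": 0,"spin": 0}
    - {"x": -0.8,"y": -3.2,"z": 0,"spin": 0}
    - {"x": -0.8,"y": -3.2,"z": 0,"spin": 0}
    - {"x": -0.8,"y": -3.2,"z": 0,"spin": 0}
    - {"x": -0.8,"y": -3.2,"z": 0,"spin": 0}

```text
time: 2.18
tcp_pos: [410.2, -99.8, 301.7]
tcp_rot: [-0.001, -0.054, 0.999, 0.001]
ft_force: [0.6, -0.7, 0.1]
gripper_width: 1.002
finger_force: 0.0
```

Request:
apply_moves:
  targets:
    - {"x": -0.8,"y": -3.2,"z": 0,"spin": 0}
    - {"x": -0.8,"y": -3.2,"z": 0,"spin": 0}
    - {"x": -0.8,"y": -3.2,"z": 0,"spin": 0}
    - {"x": -0.8,"y": -3.2,"z": 0,"spin": 0}
    - {"x": 0,"y": 0,"z": 0,"spin": 0}

```text
time: 2.6
tcp_pos: [457.0, -226.4, 299.5]
tcp_rot: [-0.002, -0.052, 0.999, 0.0]
ft_force: [-0.5, -0.2, -1.2]
gripper_width: 0.999
finger_force: 0.0
```

Request:
apply_moves:
  targets:
    - {"x": -0.15,"y": -1.0,"z": 1.5,"spin": 0}
    - {"x": -0.15,"y": -1.0,"z": 1.5,"spin": 0}
    - {"x": -0.15,"y": -1.05,"z": 1.0,"spin": 0}
    - {"x": 0,"y": 0,"z": 0.5,"spin": 0}
    - {"x": 0,"y": 0,"z": 0,"spin": 0}

```text
time: 3.02
tcp_pos: [463.5, -251.0, 255.7]
tcp_rot: [-0.002, -0.055, 0.998, 0.002]
ft_force: [-0.3, 0.8, 0.1]
gripper_width: 1.003
finger_force: 0.0
```

```bash
python3 - <<'E'
from plant import arm
import cv2
print(arm.get_state()["tcp_pos"])
p=arm.snapshot("wrist");cv2.imwrite("pics/w1.png",p["frame"][:,:,::-1])
print(p["fx"],p["cx"],p["cy"],p["R"],p["t"])
import numpy as np
def fp(X):
    c=p["R"]@np.array(X)+p["t"];r=np.hypot(*c[:2]);th=np.arctan2(r,c[2]);return p["cx"]+p["fx"]*th*c[0]/r,p["cy"]+p["fy"]*th*c[1]/r
print("knob",fp([465.5,-256.3,194.4]),"mouth",fp([522,-125,174]))
E
```

```text
[ 463.48290513 -250.99689212  255.71644816]
371.64829954431775 319.9624860012845 239.79130337635056 [[-0.11012844  0.99390865  0.00416291]
 [ 0.94626652  0.10356638  0.30635548]
 [ 0.30405822  0.03767767 -0.95190808]] [ 298.77603511 -459.26096517  273.46191721]
knob (np.float64(309.152557303842), np.float64(263.7707872312529)) mouth (np.float64(473.5326006023448), np.float64(337.6515771692007))
```

View pics/w1.png

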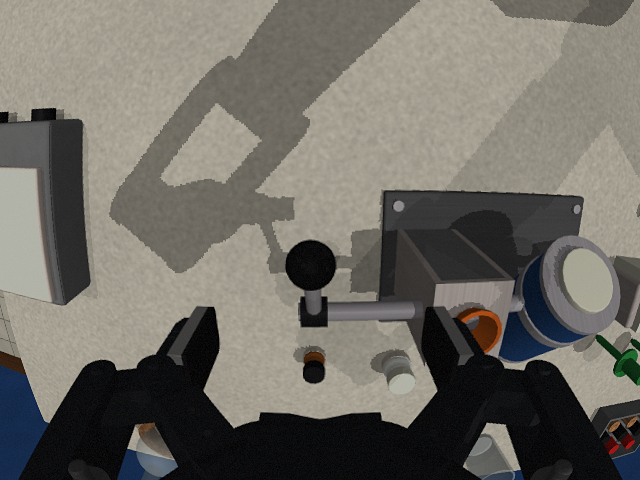

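The wrist view shows the knob at (311,265), where (309,264) was predicted, so the measurement holds. The funnel rim's centre is near (478,330). I descend onto the knob and pinch it.

Request:
apply_moves:
  targets:
    - {"x": -0.1,"y": -0.45,"z": 2.0,"spin": 0}
    - {"x": 0,"y": 0,"z": 2.0,"spin": 0}
    - {"x": 0,"y": 0,"z": 2.0,"spin": 0}
    - {"x": 0,"y": 0,"z": 1.6,"spin": 0}
    - {"x": 0,"y": 0,"z": 0,"spin": 0}

```text
time: 3.48
tcp_pos: [464.5, -254.2, 179.4]
tcp_rot: [-0.002, -0.056, 0.998, 0.002]
ft_force: [-0.2, 0.3, -1.1]
gripper_width: 1.0
finger_force: 0.0
```

Request:
apply_moves:
  targets:
    - {"x": 0,"y": 0,"z": 0,"spin": 0}
    - {"x": 0,"y": 0,"z": 0,"spin": 0}
    - {"x": 0,"y": 0,"z": 0,"spin": 0}
    - {"x": 0,"y": 0,"z": 0,"spin": 0}
    - {"x": 0,"y": 0,"z": 0,"spin": 0}
  gripper: 0.2

```text
time: 3.9
tcp_pos: [466.2, -256.2, 183.9]
tcp_rot: [0.001, -0.056, 0.998, -0.001]
ft_force: [-0.1, 0.7, 3.1]
gripper_width: 0.315
finger_force: 59.2
```

Request:
apply_moves:
  targets:
    - {"x": 0,"y": 0,"z": 0,"spin": 0}
    - {"x": 0,"y": 0,"z": 0,"spin": 0}

```text
time: 4.07
tcp_pos: [466.2, -256.2, 183.9]
tcp_rot: [0.001, -0.056, 0.998, -0.001]
ft_force: [-1.2, 0.8, 6.1]
gripper_width: 0.317
finger_force: 58.7
```

The opening reads 27 mm on a 30 mm ball, and the tool was pushed up 4 mm, so the pads sit high on the ball. I'll regrip lower.

Request:
apply_moves:
  targets:
    - {"x": 0,"y": 0,"z": 0,"spin": 0}
    - {"x": 0,"y": 0,"z": 0,"spin": 0}
    - {"x": 0,"y": 0,"z": 0.5,"spin": 0}
    - {"x": 0,"y": 0,"z": 0.5,"spin": 0}
    - {"x": 0,"y": 0,"z": 0,"spin": 0}
  gripper: 0.6

```text
time: 4.48
tcp_pos: [465.1, -255.5, 170.1]
tcp_rot: [-0.001, -0.056, 0.998, 0.001]
ft_force: [0.0, -0.6, -0.4]
gripper_width: 0.597
finger_force: 0.0
```

Request:
apply_moves:
  targets:
    - {"x": 0,"y": 0,"z": 0,"spin": 0}
    - {"x": 0,"y": 0,"z": 0,"spin": 0}
    - {"x": 0,"y": 0,"z": 0,"spin": 0}
    - {"x": 0,"y": 0,"z": 0,"spin": 0}
    - {"x": 0,"y": 0,"z": 0,"spin": 0}
  gripper: 0.2

```text
time: 4.9
tcp_pos: [465.8, -256.2, 172.2]
tcp_rot: [-0.0, -0.056, 0.998, -0.0]
ft_force: [-0.7, -1.8, -1.3]
gripper_width: 0.319
finger_force: 59.0
```

Request:
apply_moves:
  targets:
    - {"x": -0.58,"y": 0,"z": -0.55,"spin": 0}
    - {"x": -0.62,"y": 0,"z": -0.5,"spin": 0}
    - {"x": -0.66,"y": 0,"z": -0.45,"spin": 0}
    - {"x": -0.7,"y": 0,"z": -0.4,"spin": 0}
    - {"x": -0.72,"y": 0,"z": -0.34,"spin": 0}

```text
time: 5.32
tcp_pos: [498.8, -252.2, 194.4]
tcp_rot: [-0.001, -0.056, 0.998, 0.0]
ft_force: [-1.4, -2.7, -8.4]
gripper_width: 0.318
finger_force: 59.5
```

Request:
apply_moves:
  targets:
    - {"x": -0.74,"y": 0,"z": -0.28,"spin": 0}
    - {"x": -0.77,"y": 0,"z": -0.22,"spin": 0}
    - {"x": -0.78,"y": 0,"z": -0.16,"spin": 0}
    - {"x": -0.79,"y": 0,"z": -0.1,"spin": 0}
    - {"x": -0.78,"y": 0,"z": -0.03,"spin": 0}

```text
time: 5.73
tcp_pos: [539.1, -247.5, 205.0]
tcp_rot: [0.002, -0.057, 0.998, -0.0]
ft_force: [-0.2, -0.5, -0.1]
gripper_width: 0.2
finger_force: 0.0
```

Request:
apply_moves:
  targets:
    - {"x": 0,"y": 0,"z": 0,"spin": 0}
    - {"x": 0,"y": 0,"z": 0,"spin": 0}

```text
time: 5.9
tcp_pos: [538.0, -247.8, 204.4]
tcp_rot: [0.001, -0.057, 0.998, -0.001]
ft_force: [0.1, 0.3, -0.4]
gripper_width: 0.202
finger_force: 0.0
```

The knob slipped out of the fingers. I'll open, then measure where the lever is.

Request:
apply_moves:
  targets:
    - {"x": 0,"y": 0,"z": 0,"spin": 0}
    - {"x": 0,"y": 0,"z": 0,"spin": 0}
    - {"x": 0,"y": 0,"z": 0,"spin": 0}
  gripper: 0.7

```text
time: 6.15
tcp_pos: [536.6, -248.0, 203.1]
tcp_rot: [0.0, -0.056, 0.998, -0.0]
ft_force: [0.4, 0.1, 0.5]
gripper_width: 0.619
finger_force: 0.0
```

```bash
python3 - <<'E'
from plant import arm
from h import *
p=arm.snapshot("scene");S=p
cv2.imwrite("pics/s2.png",cv2.resize(p["frame"][180:400,60:360],None,fx=2.6,fy=2.6,interpolation=cv2.INTER_CUBIC)[:,:,::-1])
ax=np.array([.994,.112,0]);o=np.array([536,-249.2,125])
for th in np.arange(-.8,.11,.1):
    X=o+100*(np.sin(th)*ax+np.array([0,0,np.cos(th)]));print(round(th,1),((proj(p,X)-[60,180])*2.6).round())
E
```

```text
-0.8 [260. 364.]
-0.7 [265. 364.]
-0.6 [271. 365.]
-0.5 [279. 367.]
-0.4 [287. 370.]
-0.3 [296. 375.]
-0.2 [306. 381.]
-0.1 [316. 387.]
-0.0 [327. 395.]
0.1 [339. 404.]
```

View pics/s2.png

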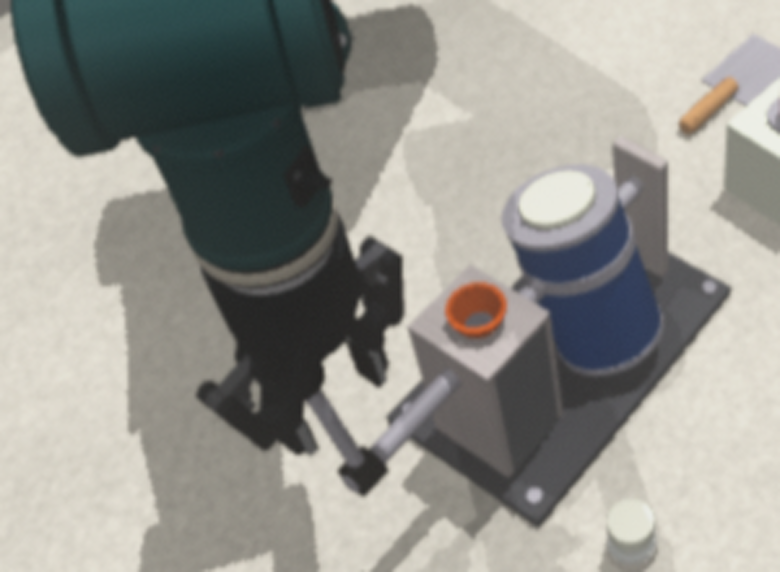

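The crop shows the lever rod running from (362,470) up to (315,400), so the shaft is at about -0.25. The dewar is nearly upright. The pinch is weak, so I'll go over the knob and push it from the robot's side with shut fingers.

Request:
apply_moves:
  targets:
    - {"x": 0,"y": 0,"z": -2.4,"spin": 0}
    - {"x": 0,"y": 0,"z": -2.4,"spin": 0}
    - {"x": 0,"y": 0,"z": -2.4,"spin": 0}
    - {"x": 2.5,"y": 0,"z": 0,"spin": 0}
    - {"x": 2.5,"y": 0,"z": 0,"spin": 0}
  gripper: 0.7

```text
time: 6.62
tcp_pos: [487.7, -254.0, 276.7]
tcp_rot: [0.002, -0.057, 0.998, -0.001]
ft_force: [-1.0, -0.4, -0.2]
gripper_width: 0.703
finger_force: 0.0
```

Request:
apply_moves:
  targets:
    - {"x": 2.5,"y": 0,"z": 0,"spin": 0}
    - {"x": 0,"y": 0,"z": 0,"spin": 0}
    - {"x": 0,"y": 0,"z": 2.3,"spin": 0}
    - {"x": 0,"y": 0,"z": 2.3,"spin": 0}
    - {"x": 0,"y": 0,"z": 2.3,"spin": 0}
  gripper: 0

```text
time: 7.03
tcp_pos: [462.6, -256.6, 205.6]
tcp_rot: [0.001, -0.056, 0.998, -0.001]
ft_force: [0.3, -0.1, 0.0]
gripper_width: 0.007
finger_force: 0.0
```

Request:
apply_moves:
  targets:
    - {"x": 0,"y": 0,"z": 0,"spin": 0}
    - {"x": 0,"y": 0,"z": 0,"spin": 0}

```text
time: 7.2
tcp_pos: [461.7, -255.9, 204.3]
tcp_rot: [-0.001, -0.056, 0.998, 0.001]
ft_force: [0.4, -0.1, 0.1]
gripper_width: -0.003
finger_force: 0.0
```

Request:
apply_moves:
  targets:
    - {"x": -1.0,"y": 0,"z": 0,"spin": 0}
    - {"x": -1.0,"y": 0,"z": 0,"spin": 0}
    - {"x": -0.9,"y": 0,"z": 0,"spin": 0}
    - {"x": -0.8,"y": 0,"z": 0,"spin": 0}
    - {"x": -0.7,"y": 0,"z": 0,"spin": 0}

```text
time: 7.62
tcp_pos: [507.2, -251.7, 206.8]
tcp_rot: [0.0, -0.056, 0.998, -0.001]
ft_force: [-4.3, -0.1, 2.6]
gripper_width: 0.004
finger_force: 2.2
```

Request:
apply_moves:
  targets:
    - {"x": 0,"y": 0,"z": 0,"spin": 0}
    - {"x": 0,"y": 0,"z": 0,"spin": 0}
    - {"x": 0,"y": 0,"z": 0,"spin": 0}

```text
time: 7.87
tcp_pos: [506.6, -251.1, 205.1]
tcp_rot: [0.0, -0.056, 0.998, 0.0]
ft_force: [-0.7, 0.1, 0.1]
gripper_width: 0.002
finger_force: 0.0
```

```bash
python3 - <<'E'
from plant import arm
from h import *
p=arm.snapshot("scene");q=arm.snapshot("top")
a=cv2.resize(p["frame"][240:380,120:280],None,fx=2.5,fy=2.5,interpolation=cv2.INTER_CUBIC)
b=cv2.resize(q["frame"][200:340,340:500],None,fx=2.5,fy=2.5,interpolation=cv2.INTER_CUBIC)
cv2.imwrite("pics/s3.png",np.hstack([a,b])[:,:,::-1])
ax=np.array([.994,.112,0]);o=np.array([536,-249.2,125])
for th in np.arange(-.3,.21,.1):
    X=o+100*(np.sin(th)*ax+np.array([0,0,np.cos(th)]));print(round(th,1),((proj(p,X)-[120,240])*2.5).round(),((proj(q,X)-[340,200])*2.5).round()+[400,0])
E
```

```text
-0.3 [134. 210.] [728. 151.]
-0.2 [144. 216.] [728. 138.]
-0.1 [154. 222.] [726. 125.]
0.0 [165. 230.] [725. 111.]
0.1 [176. 238.] [723.  98.]
0.2 [187. 247.] [720.  85.]
```

View pics/s3.png

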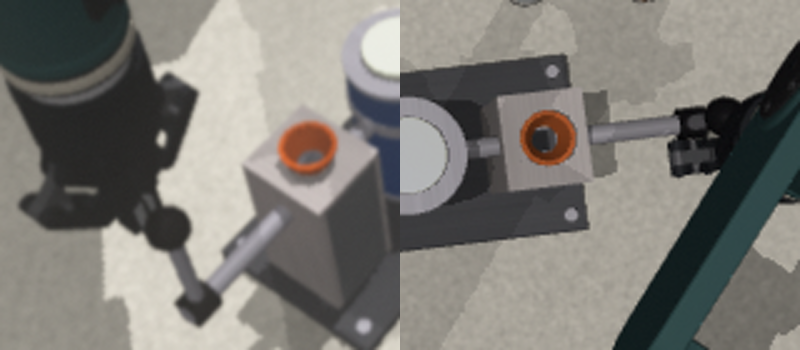

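The left crop shows the knob at (168,228), where upright predicts (165,230). The right crop shows it at about (722,115), where upright predicts (725,111). So the shaft is within about 0.03 of 0. I back off, rise and go to the pin.

Request:
apply_moves:
  targets:
    - {"x": 2.0,"y": 0,"z": 0,"spin": 0}
    - {"x": 0,"y": 0,"z": -3.2,"spin": 0}
    - {"x": 0,"y": 0,"z": -3.2,"spin": 0}
    - {"x": 0,"y": 0,"z": -3.2,"spin": 0}
    - {"x": -0.68,"y": 3.45,"z": 0,"spin": 0}
  gripper: 0.6

```text
time: 8.38
tcp_pos: [490.2, -223.8, 308.5]
tcp_rot: [0.005, -0.052, 0.999, -0.005]
ft_force: [0.9, -0.0, 0.6]
gripper_width: 0.6
finger_force: 0.0
```

Request:
apply_moves:
  targets:
    - {"x": -0.68,"y": 3.45,"z": 0,"spin": 0}
    - {"x": -0.68,"y": 3.45,"z": 0,"spin": 0}
    - {"x": -0.68,"y": 3.45,"z": 0,"spin": 0}
    - {"x": -0.68,"y": 3.45,"z": 0,"spin": 0}
    - {"x": -0.68,"y": 3.45,"z": 0,"spin": 0}

```text
time: 8.8
tcp_pos: [503.2, -41.9, 301.7]
tcp_rot: [0.0, -0.056, 0.998, 0.0]
ft_force: [1.1, -0.4, -0.6]
gripper_width: 0.6
finger_force: 0.0
```

Request:
apply_moves:
  targets:
    - {"x": -0.68,"y": 3.45,"z": 0,"spin": 0}
    - {"x": -0.68,"y": 3.45,"z": 0,"spin": 0}
    - {"x": -0.68,"y": 3.45,"z": 0,"spin": 0}
    - {"x": -0.68,"y": 3.45,"z": 0,"spin": 0}
    - {"x": -0.68,"y": 3.45,"z": 0,"spin": 0}

```text
time: 9.22
tcp_pos: [517.7, 133.5, 301.7]
tcp_rot: [0.0, -0.056, 0.998, 0.0]
ft_force: [0.2, 0.1, 0.6]
gripper_width: 0.601
finger_force: 0.0
```

Request:
apply_moves:
  targets:
    - {"x": -0.68,"y": 3.45,"z": 2.0,"spin": 0}
    - {"x": -0.68,"y": 3.45,"z": 2.0,"spin": 0}
    - {"x": -0.68,"y": 3.45,"z": 2.0,"spin": 0}
    - {"x": 0,"y": 0,"z": 0,"spin": 0}
    - {"x": 0,"y": 0,"z": 0,"spin": 0}

```text
time: 9.63
tcp_pos: [525.4, 238.2, 239.0]
tcp_rot: [-0.002, -0.058, 0.998, -0.001]
ft_force: [-0.3, -0.8, -0.1]
gripper_width: 0.599
finger_force: 0.0
```

```bash
python3 - <<'E'
from plant import arm
from h import *
import pickle
s=arm.get_state();print(s["tcp_pos"],s["tcp_rot"])
q=arm.snapshot("top");p=arm.snapshot("wrist");pickle.dump((q,p),open("s4.pkl","wb"))
a=p["frame"][120:480,140:540]
b=cv2.resize(q["frame"][200:320,370:500],(390,360),interpolation=cv2.INTER_CUBIC)
cv2.imwrite("pics/w4.png",np.hstack([a,b])[:,:,::-1])
def fp(X):
    c=p["R"]@np.array(X)+p["t"];r=np.hypot(*c[:2]);th=np.arctan2(r,c[2]);return p["cx"]+p["fx"]*th*c[0]/r-140,p["cy"]+p["fy"]*th*c[1]/r-120
print("pin top",fp([527.8,237.6,136]))
c,sb,_=blob(q["frame"],(464,244),"black",14);print(sb,((c-[370,200])*3).round(),c)
ax=np.array([.994,.112,0]);o=np.array([536,-249.2,125])
for th in(-.1,0,.1):print(th,proj(q,o+100*(np.sin(th)*ax+np.array([0,0,np.cos(th)]))))
E
```

```text
[525.40103655 238.2345239  239.00135066] [-2.27364192e-03 -5.76883199e-02  9.98331897e-01 -5.58753556e-04]
pin top (np.float64(179.41953158521852), np.float64(121.0649500081283))
[450 239  28  17 340] [282. 142.] [464.16176471 247.29705882]
-0.1 [470.54933223 249.92889485]
0 [469.89664691 244.58397324]
0.1 [469.09743122 239.2880349 ]
```

View pics/w4.png

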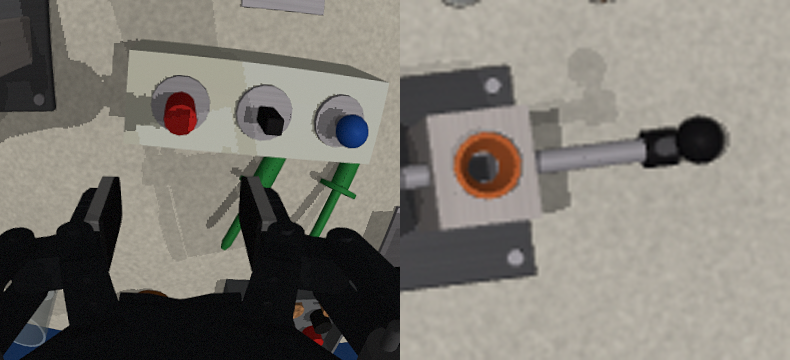

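On the left, the red grip's top is at (181,121) against a predicted (179,121), so the tool is aligned to within 1 mm. On the right, the knob at (701,140) puts the shaft at about -0.04 (2°), well inside tolerance. I descend and grip, and refine the mouth from the saved pictures.

Request:
apply_moves:
  targets:
    - {"x": -0.2,"y": 0.0,"z": 3.0,"spin": 0}
    - {"x": 0,"y": 0,"z": 3.0,"spin": 0}
    - {"x": 0,"y": 0,"z": 3.0,"spin": 0}
    - {"x": 0,"y": 0,"z": 3.0,"spin": 0}
    - {"x": 0,"y": 0,"z": 1.4,"spin": 0}

```text
time: 10.15
tcp_pos: [527.6, 234.8, 104.9]
tcp_rot: [-0.002, -0.055, 0.999, -0.001]
ft_force: [-0.1, -0.5, 0.3]
gripper_width: 0.596
finger_force: 0.0
```

Request:
apply_moves:
  targets:
    - {"x": 0,"y": 0,"z": 0,"spin": 0}
    - {"x": 0,"y": 0,"z": 0,"spin": 0}
    - {"x": 0,"y": 0,"z": 0,"spin": 0}

```text
time: 10.4
tcp_pos: [530.4, 236.7, 110.5]
tcp_rot: [0.002, -0.055, 0.998, 0.001]
ft_force: [0.3, -0.8, 0.5]
gripper_width: 0.6
finger_force: 0.0
```

```bash
python3 - <<'E'
from h import *
import pickle
d=pickle.load(open("s0.pkl","rb"));q,_=pickle.load(open("s4.pkl","rb"))
for n,p,s in(("scene",d["scene"],(243,298)),("top0",d["top"],(399,255)),("top4",q,(399,255))):
    h=cv2.cvtColor(p["frame"],cv2.COLOR_RGB2HSV).astype(int);m=((h[...,0]<=16)&(h[...,1]>110)&(h[...,2]>50)).astype(np.uint8)
    w=np.zeros_like(m);w[s[1]-16:s[1]+16,s[0]-16:s[0]+16]=1;m*=w
    c=max(cv2.findContours(m,cv2.RETR_EXTERNAL,cv2.CHAIN_APPROX_NONE)[0],key=len)
    e=cv2.fitEllipse(cv2.convexHull(c));print(n,e,onz(p,e[0],173).round(1))
E
```

```text
scene ((242.7207794189453, 298.63690185546875), (20.212074279785156, 23.460655212402344), 75.33407592773438) [ 524.1 -124.4  173. ]
top0 ((398.6768493652344, 254.74708557128906), (21.75812530517578, 22.28410530090332), 142.95457458496094) [ 519.5 -123.9  173. ]
top4 ((398.6768493652344, 254.74708557128906), (21.75812530517578, 22.28410530090332), 142.95457458496094) [ 519.5 -123.9  173. ]
```

Request:
apply_moves:
  targets:
    - {"x": 0,"y": 0,"z": 0,"spin": 0}
    - {"x": 0,"y": 0,"z": 0,"spin": 0}

```text
time: 10.57
tcp_pos: [530.0, 237.3, 110.2]
tcp_rot: [0.002, -0.056, 0.998, 0.001]
ft_force: [0.3, -0.8, 0.6]
gripper_width: 0.604
finger_force: 0.0
```

Request:
apply_moves:
  targets:
    - {"x": 0.2,"y": 0.1,"z": 0.7,"spin": 0}
    - {"x": 0,"y": 0,"z": 0,"spin": 0}
    - {"x": 0,"y": 0,"z": 0,"spin": 0}

```text
time: 10.82
tcp_pos: [526.0, 237.9, 100.1]
tcp_rot: [-0.0, -0.056, 0.998, -0.0]
ft_force: [-0.7, -1.0, 0.2]
gripper_width: 0.601
finger_force: 0.0
```

Request:
apply_moves:
  targets:
    - {"x": 0,"y": 0,"z": 0,"spin": 0}
    - {"x": 0,"y": 0,"z": 0,"spin": 0}
    - {"x": 0,"y": 0,"z": 0,"spin": 0}
    - {"x": 0,"y": 0,"z": 0,"spin": 0}
    - {"x": 0,"y": 0,"z": 0,"spin": 0}
  gripper: 0.1

```text
time: 11.23
tcp_pos: [526.7, 238.0, 100.9]
tcp_rot: [0.0, -0.056, 0.998, 0.0]
ft_force: [0.0, -0.1, -0.9]
gripper_width: 0.262
finger_force: 58.7
```

Request:
apply_moves:
  targets:
    - {"x": 0,"y": 0,"z": -1.0,"spin": 0}
    - {"x": 0,"y": 0,"z": -1.0,"spin": 0}
    - {"x": 0,"y": 0,"z": -1.0,"spin": 0}
    - {"x": 0,"y": 0,"z": 0,"spin": 0}
    - {"x": 0,"y": 0,"z": 0,"spin": 0}

```text
time: 11.65
tcp_pos: [527.4, 238.2, 132.4]
tcp_rot: [0.002, -0.056, 0.998, 0.0]
ft_force: [1.2, 0.0, -1.1]
gripper_width: 0.261
finger_force: 58.7
```

Request:
apply_moves:
  targets:
    - {"x": 0,"y": 0,"z": -2.5,"spin": 0}
    - {"x": 0,"y": 0,"z": -3.5,"spin": 0}
    - {"x": 0,"y": 0,"z": -3.5,"spin": 0}
    - {"x": 0,"y": 0,"z": -3.5,"spin": 0}
    - {"x": 0,"y": 0,"z": -3.5,"spin": 0}

```text
time: 12.07
tcp_pos: [526.1, 237.7, 296.7]
tcp_rot: [-0.001, -0.056, 0.998, -0.0]
ft_force: [1.1, 0.1, -0.8]
gripper_width: 0.266
finger_force: 58.8
```

Request:
apply_moves:
  targets:
    - {"x": 0.2,"y": -1.5,"z": 0,"spin": 0}
    - {"x": 0.4,"y": -3.0,"z": 0,"spin": 0}
    - {"x": 0.4,"y": -3.0,"z": 0,"spin": 0}
    - {"x": 0.4,"y": -3.0,"z": 0,"spin": 0}
    - {"x": 0.4,"y": -3.0,"z": 0,"spin": 0}

```text
time: 12.48
tcp_pos: [523.3, 100.6, 295.1]
tcp_rot: [-0.0, -0.056, 0.998, -0.0]
ft_force: [0.8, -0.4, -1.0]
gripper_width: 0.269
finger_force: 59.0
```

Request:
apply_moves:
  targets:
    - {"x": 0.4,"y": -3.0,"z": 0,"spin": 0}
    - {"x": 0.4,"y": -3.0,"z": 0,"spin": 0}
    - {"x": 0.4,"y": -3.0,"z": 0,"spin": 0}
    - {"x": 0.4,"y": -3.0,"z": 0,"spin": 0}
    - {"x": 0.4,"y": -3.0,"z": 0,"spin": 0}

```text
time: 12.9
tcp_pos: [520.2, -51.0, 295.1]
tcp_rot: [-0.0, -0.056, 0.998, 0.0]
ft_force: [1.2, -0.2, -0.9]
gripper_width: 0.265
finger_force: 59.0
```

Request:
apply_moves:
  targets:
    - {"x": 0.4,"y": -3.0,"z": 0,"spin": 0}
    - {"x": 0.4,"y": -2.5,"z": 0,"spin": 0}
    - {"x": 0,"y": -1.0,"z": 0,"spin": 0}
    - {"x": 0,"y": 0,"z": 0,"spin": 0}
    - {"x": 0,"y": 0,"z": 0,"spin": 0}

```text
time: 13.32
tcp_pos: [519.9, -114.7, 295.1]
tcp_rot: [-0.0, -0.056, 0.998, 0.001]
ft_force: [0.5, 0.0, -1.1]
gripper_width: 0.269
finger_force: 59.0
```

Request:
apply_moves:
  targets:
    - {"x": 0,"y": 0,"z": 0,"spin": 0}
    - {"x": 0,"y": 0,"z": 0,"spin": 0}

```text
time: 13.48
tcp_pos: [520.1, -113.6, 295.6]
tcp_rot: [0.0, -0.057, 0.998, 0.0]
ft_force: [-0.8, 0.2, -1.0]
gripper_width: 0.266
finger_force: 59.0
```

Request:
apply_moves:
  targets:
    - {"x": -0.05,"y": -0.5,"z": 0.5,"spin": 0}
    - {"x": 0,"y": -0.55,"z": 0.5,"spin": 0}
    - {"x": 0,"y": 0,"z": 0.5,"spin": 0}
    - {"x": 0,"y": 0,"z": 0,"spin": 0}
    - {"x": 0,"y": 0,"z": 0,"spin": 0}

```text
time: 13.9
tcp_pos: [521.4, -125.3, 279.6]
tcp_rot: [-0.001, -0.056, 0.998, 0.0]
ft_force: [-0.2, -0.2, -1.5]
gripper_width: 0.267
finger_force: 59.0
```

Request:
apply_moves:
  targets:
    - {"x": 0,"y": 0,"z": 0,"spin": 0}
    - {"x": 0,"y": 0,"z": 0,"spin": 0}
    - {"x": 0,"y": 0,"z": 0,"spin": 0}

```text
time: 14.15
tcp_pos: [521.8, -125.4, 281.0]
tcp_rot: [0.0, -0.056, 0.998, -0.0]
ft_force: [-0.6, 0.6, -1.4]
gripper_width: 0.266
finger_force: 59.0
```

```bash
python3 - <<'E'
from plant import arm
from h import *
s=arm.get_state();T=s["tcp_pos"];print(T,s["tcp_rot"])
p=arm.snapshot("wrist");q=arm.snapshot("scene")
def fp(X):
    c=p["R"]@np.array(X)+p["t"];r=np.hypot(*c[:2]);th=np.arctan2(r,c[2]);return (np.array([p["cx"]+p["fx"]*th*c[0]/r,p["cy"]+p["fy"]*th*c[1]/r])-[220,200])*2
a=cv2.resize(p["frame"][200:400,220:420],None,fx=2,fy=2)
b=cv2.resize(q["frame"][210:350,170:300],(390,420),interpolation=cv2.INTER_CUBIC)[:400]
cv2.imwrite("pics/w5.png",np.hstack([a,b])[:,:,::-1])
M=np.array([521.8,-124.1,173]);O=T-[0,0,11]
sc=lambda X:((proj(q,X)-[170,210])*3+[400,0]).round()
print("mouth",fp(M).round(),sc(M));print("tip",fp(O-[0,0,78]).round(),sc(O-[0,0,78]));print("throat",fp(M-[0,0,20]).round())
E
```

```text
[ 521.79751771 -125.42991866  280.99730233] [ 3.66830351e-04 -5.61059629e-02  9.98424749e-01 -8.72167875e-05]
mouth [202.  75.] [616. 264.]
tip [198.  92.] [611. 247.]
throat [201.  59.]
```

View pics/w5.png

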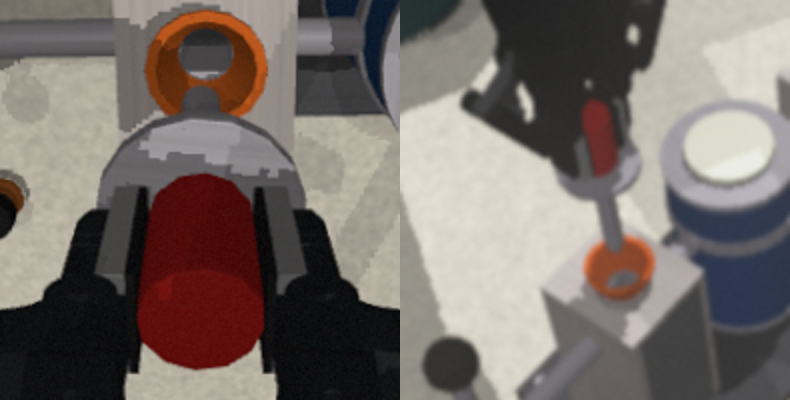

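In the left view the rim's centre is at (207,67), the throat at (207,52) and the stem foot at about (203,92). In the right view the stem foot is at (613,250) over the rim at (619,268). The stem is within 1-2 mm of the funnel axis. I nudge +1 mm in y and descend in stages.

Request:
apply_moves:
  targets:
    - {"x": 0.05,"y": 0.1,"z": 0.8,"spin": 0}
    - {"x": 0,"y": 0,"z": 0.8,"spin": 0}
    - {"x": 0,"y": 0,"z": 0.8,"spin": 0}
    - {"x": 0,"y": 0,"z": 0.8,"spin": 0}
    - {"x": 0,"y": 0,"z": 0,"spin": 0}

```text
time: 14.67
tcp_pos: [519.9, -124.1, 245.4]
tcp_rot: [-0.002, -0.056, 0.998, 0.001]
ft_force: [-0.1, 0.1, -2.0]
gripper_width: 0.265
finger_force: 59.0
```

Request:
apply_moves:
  targets:
    - {"x": 0,"y": 0,"z": 0.6,"spin": 0}
    - {"x": 0,"y": 0,"z": 0.6,"spin": 0}
    - {"x": 0,"y": 0,"z": 0.6,"spin": 0}
    - {"x": 0,"y": 0,"z": 0,"spin": 0}
    - {"x": 0,"y": 0,"z": 0,"spin": 0}

```text
time: 15.08
tcp_pos: [520.8, -124.4, 230.0]
tcp_rot: [-0.0, -0.056, 0.998, 0.0]
ft_force: [0.6, 0.4, -1.5]
gripper_width: 0.265
finger_force: 59.0
```

Request:
apply_moves:
  targets:
    - {"x": 0,"y": 0,"z": 0.4,"spin": 0}
    - {"x": 0,"y": 0,"z": 0.4,"spin": 0}
    - {"x": 0,"y": 0,"z": 0.4,"spin": 0}
    - {"x": 0,"y": 0,"z": 0.4,"spin": 0}
    - {"x": 0,"y": 0,"z": 0,"spin": 0}

```text
time: 15.5
tcp_pos: [520.6, -124.3, 213.2]
tcp_rot: [-0.001, -0.056, 0.998, 0.0]
ft_force: [-0.4, -0.1, -2.2]
gripper_width: 0.267
finger_force: 59.0
```

Still no contact, and the foot is at about z 124, inside the cross-hole. I keep going.

Request:
apply_moves:
  targets:
    - {"x": 0,"y": 0,"z": 0.5,"spin": 0}
    - {"x": 0,"y": 0,"z": 0.5,"spin": 0}
    - {"x": 0,"y": 0,"z": 0.5,"spin": 0}
    - {"x": 0,"y": 0,"z": 0.5,"spin": 0}
    - {"x": 0,"y": 0,"z": 0,"spin": 0}

```text
time: 15.92
tcp_pos: [520.3, -124.3, 192.8]
tcp_rot: [-0.001, -0.056, 0.998, 0.001]
ft_force: [-0.6, -0.3, -2.4]
gripper_width: 0.263
finger_force: 59.0
```

Request:
apply_moves:
  targets:
    - {"x": 0,"y": 0,"z": 0.3,"spin": 0}
    - {"x": 0,"y": 0,"z": 0.3,"spin": 0}
    - {"x": 0,"y": 0,"z": 0,"spin": 0}
    - {"x": 0,"y": 0,"z": 0,"spin": 0}

```text
time: 16.25
tcp_pos: [521.0, -124.5, 188.5]
tcp_rot: [-0.0, -0.056, 0.998, 0.0]
ft_force: [0.7, -0.2, -1.0]
gripper_width: 0.264
finger_force: 59.0
```

Request:
apply_moves:
  targets:
    - {"x": 0,"y": 0,"z": 0.3,"spin": 0}
    - {"x": 0,"y": 0,"z": 0,"spin": 0}
    - {"x": 0,"y": 0,"z": 0,"spin": 0}

```text
time: 16.5
tcp_pos: [521.0, -124.5, 185.5]
tcp_rot: [-0.0, -0.056, 0.998, 0.0]
ft_force: [-0.2, -0.2, -1.1]
gripper_width: 0.263
finger_force: 59.0
```

Request:
apply_moves:
  targets:
    - {"x": 0,"y": 0,"z": 0.2,"spin": 0}
    - {"x": 0,"y": 0,"z": 0,"spin": 0}
    - {"x": 0,"y": 0,"z": 0,"spin": 0}

```text
time: 16.75
tcp_pos: [521.3, -124.6, 183.8]
tcp_rot: [0.0, -0.056, 0.998, -0.0]
ft_force: [0.8, -0.2, -0.6]
gripper_width: 0.261
finger_force: 59.4
```

Request:
apply_moves:
  targets:
    - {"x": 0,"y": 0,"z": 0.15,"spin": 0}
    - {"x": 0,"y": 0,"z": 0,"spin": 0}
    - {"x": 0,"y": 0,"z": 0,"spin": 0}

```text
time: 17.0
tcp_pos: [521.3, -124.6, 183.8]
tcp_rot: [0.001, -0.056, 0.998, -0.0]
ft_force: [-1.2, 0.9, 5.5]
gripper_width: 0.266
finger_force: 59.7
```

Request:
apply_moves:
  targets:
    - {"x": 0,"y": 0,"z": 0.15,"spin": 0}
    - {"x": 0,"y": 0,"z": 0,"spin": 0}
    - {"x": 0,"y": 0,"z": 0,"spin": 0}

```text
time: 17.25
tcp_pos: [521.4, -124.6, 183.8]
tcp_rot: [0.001, -0.056, 0.998, -0.001]
ft_force: [-4.1, 0.9, 10.6]
gripper_width: 0.263
finger_force: 60.3
```

The pin has seated: z stopped at 183.8 and the force rose to 10.6 N. I release and retreat straight up.

Request:
apply_moves:
  targets:
    - {"x": 0,"y": 0,"z": -0.2,"spin": 0}
    - {"x": 0,"y": 0,"z": 0,"spin": 0}

```text
time: 17.42
tcp_pos: [521.4, -124.6, 183.8]
tcp_rot: [0.001, -0.056, 0.998, -0.0]
ft_force: [-0.5, 0.8, 4.9]
gripper_width: 0.264
finger_force: 59.6
```

Request:
apply_moves:
  targets:
    - {"x": 0,"y": 0,"z": 0,"spin": 0}
    - {"x": 0,"y": 0,"z": 0,"spin": 0}
    - {"x": 0,"y": 0,"z": 0,"spin": 0}
    - {"x": 0,"y": 0,"z": 0,"spin": 0}
    - {"x": 0,"y": 0,"z": 0,"spin": 0}
  gripper: 0.6

```text
time: 17.83
tcp_pos: [520.9, -124.4, 182.0]
tcp_rot: [-0.0, -0.056, 0.998, 0.0]
ft_force: [0.0, -0.7, -0.3]
gripper_width: 0.599
finger_force: 0.0
```

Request:
apply_moves:
  targets:
    - {"x": 0,"y": 0,"z": -1.0,"spin": 0}
    - {"x": 0,"y": 0,"z": -2.0,"spin": 0}
    - {"x": 0,"y": 0,"z": -3.0,"spin": 0}
    - {"x": 0,"y": 0,"z": -3.0,"spin": 0}
    - {"x": 0,"y": 0,"z": -3.0,"spin": 0}

```text
time: 18.25
tcp_pos: [520.9, -124.4, 304.5]
tcp_rot: [0.0, -0.056, 0.998, 0.0]
ft_force: [1.1, 1.6, -0.1]
gripper_width: 0.599
finger_force: 0.0
```

Request:
apply_moves:
  targets:
    - {"x": 3.5,"y": 0,"z": 0,"spin": 0}
    - {"x": 3.5,"y": 0,"z": 0,"spin": 0}
    - {"x": 3.5,"y": 0,"z": 0,"spin": 0}
    - {"x": 0,"y": 0,"z": 0,"spin": 0}
    - {"x": 0,"y": 0,"z": 0,"spin": 0}

```text
time: 18.67
tcp_pos: [416.0, -136.4, 304.0]
tcp_rot: [0.001, -0.055, 0.998, -0.001]
ft_force: [0.0, -0.3, 0.7]
gripper_width: 0.6
finger_force: 0.0
```

```bash
python3 - <<'E'
from plant import arm
from h import *
s=arm.get_state();print(s["time"],s["tcp_pos"],s["ft_force"])
q=arm.snapshot("scene");t=arm.snapshot("top")
b=cv2.resize(q["frame"][220:380,140:340],(500,400),interpolation=cv2.INTER_CUBIC)
a=cv2.resize(t["frame"][200:340,380:480],(286,400),interpolation=cv2.INTER_CUBIC)
cv2.imwrite("pics/end.png",np.hstack([b,a])[:,:,::-1])
f=lambda X:((proj(q,np.array(X))-[140,220])*2.5).round()
print("origin",f([521.8,-124.1,173]),"grip top",f([521.8,-124.1,219]),"knob",f([536,-249.2,225]))
E
```

```text
18.6667 [ 415.95341287 -136.39425643  304.00900624] [ 0.00460422 -0.25977383  0.73556596]
origin [255. 195.] grip top [247. 157.] knob [115. 280.]
```

View pics/end.png

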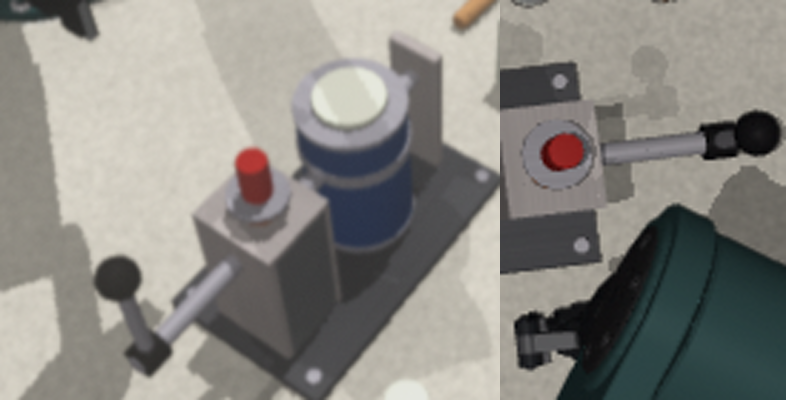

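The red pin stands upright with its flange flat on the rim: grip top at (252,157), flange at (258,197). The dewar and the lever (knob at (117,279)) are upright, and the arm is clear. I'm handing the job in.

```bash
python3 -c "
from plant import arm
print(arm.job_done())"
```

```text
the job is handed in; nothing more can be done
None
```

The lever and dewar stand upright (within about 2°), the red pin is seated with its flange flat on the funnel rim and released, and I handed the job in at about 19 s; no verdict came back.

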